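# Roll a crank spindle across the inspection plate to the red line

## Robot

A 6-joint arm with a two-finger parallel gripper is mounted at the origin on a cart in front of the work surface, level with it; the furniture and walls round the work are solid. World frame = base frame: x ahead of the robot, y to its left, z up, the work surface at z = 0. Lengths are in m, angles in rad, forces in N, time in s.
With the tool pointing down it reaches from about 0.425 to 0.925 m from the base axis. Payload 12.5 kg.
Tool frame: the origin (TCP) lies on the centre line of the jaws, within the pads' length; the fingertips stand 25 mm ahead of it and the grasp point (between the pads) lies 6 mm ahead of it; z points along the fingers, y is the direction in which the jaws open and shut (so a half turn about z gives the same grasp; the last joint's range is limited). The gripper opens to 85 mm and grips with 20 to 120 N. Pads are 22 mm wide; open, the fingers measure 114 mm over their backs; the gripper's body (76 mm by 85 mm) begins 54 mm behind the grasp point. The pads swing forward as they close: fully open they stand 13 mm farther back than shut.
Start: joints at [1.119, 0.491, 1.559, -0, 1.092, -0.106], TCP at [0.212, 0.588, 0.256] pointing down, gripper open.
Joint ranges: [-3.1, 3.1], [-0.84, 2.19], [0.05, 2.79], [-1.13, 4.28], [0.06, 2.93], [-2.69, 2.69]. Speed limits (rad/s): [2.22, 2.22, 2.79, 3.14, 3.14, 3.14].

## Interface

Orientations are given as a unit quaternion [w, x, y, z].
In Python, from cell import sensors, imaging, ticket gives the robot as it stands.
- The arm moves only by the tool servo_tool, never from a script. Its argument "increments" is a list of rows, each a list of 7 numbers: the opening, from 0 (shut) to 1 (fully open), then the shift along the tool's x, y, z in mm, then the turn, a rotation vector about the tool's x, y, z in rad. A call has exactly 8 rows; each row shifts and turns the pose as measured when the row begins, along the tool's axes as they then stand; what a row does not reach is not made up. A row lasts 1/12 s, in which the tool goes at most 41.7 mm and 7.16 degrees, less where a joint would pass 70% of its speed; a pose out of reach is approached as far as the arm can. A call is refused whole if a number of a shift passes 41.7 or a number of a turn 0.125, either way. A call with a gripper value outside its range is refused whole. The fingers move at their own pace and stop on an object; "grip_force" is the grip in N (left out, the last holds). Time passes only in rows, so rows that do not move let the fingers close, or fill a call up. It gives the time, the measured TCP pose, the force and the opening at its end, in the units of the state.
- sensors.observe(): the state, without advancing time (a new reading comes with each control period).
- imaging.camera(name): name is "scene" or "top" or "wrist"; returns the picture (480x640x3 uint8, red, green, blue); there is no depth.
- imaging.get_calibration(name): a dict with "fx", "fy", "cx", "cy" (pixels), "world_from_camera" (4x4, takes a point from camera to world coordinates); the wrist camera has in their place "mount" (4x4, takes a point from camera to tool coordinates, whose origin is the TCP and whose axes are the flange's). Camera axes: x right, y up, looking along -z (the intrinsics and any distortion apply to the point x, -y, -z); pixel columns grow to the right and rows downward; lengths in m; the calibration is good to about 2 mm. A picture is of the moment at which its call begins: read the wrist's pose just before it. get_calibration takes no time and is no camera call.
- ticket.hand_in(): hands the job in, once; it reports no verdict.
Trained networks look in the newest picture that a camera, given by its name, has taken for a name from the list of things; names that differ only in an ending like _2 or _b are one class to them, and where a whole thing is asked for, a point or a joint stands for the part that bears it (a point fixed in the world has none). Each returns a list of dicts, best first, with "confidence" (0 to 1); they miss things now and then, are a little off and sometimes report something else, mostly with a low value. They report only what shows in the picture. A call takes as long as a camera call. They do not tell look-alikes from the thing itself.
- imaging.masks_of(camera, thing): "region" (480x640 bool, what is visible of it) and "rect" ([centre column, centre row, width, height] in pixels, round what is visible of it).
The state is a dict: "time_s": time; "joint_pos": joint angles; "qvel": joint speeds; "joint_efforts": joint torques, N m; "position": TCP position; "tool_rot": TCP orientation; "contact_force": force on the tool from outside, world axes, zero at the start; "wrist_torque": the same for the moment, N m; "grip_width": finger opening in m.
Only numpy, scipy, OpenCV 4.12 (cv2) and the standard library are available. Lean on these libraries where they do the work, as an engineer would, in place of code of your own. Each camera call takes 0.05 s, during which the arm holds its last target. There are 200 camera calls.

## Task

Roll-test the blue and steel crank spindle for straightness: with a fingertip on top of it, push it sideways so that it rolls, rather than slides, across the rubber-faced plate until it lies still over the red line and parallel to it, roughly centred along it. Do not lift or tip the spindle, leave the things around the plate where they are, and let go of it at the end.

Things in the scene. Friction and masses are not known exactly. Their poses are not given: they have to be found in the camera images.
- spindle: crank spindle: a lying cylinder, 30 mm diameter, 124 mm long, 0.25 kg, blue in the middle 60 mm, steel at both ends, a yellow stripe along the blue part (on top at the start). Origin at its centre on the axis, 15 mm above the plate top; x runs along the cylinder, z points to the stripe. Starts nearly parallel to the lines, 105 to 145 mm from the red one. Slight rolling resistance: a slow roll soon stops.
- plate: fixed inspection plate lying on the bench, 170 mm (its x) by 360 mm (its y), 14 mm thick, aluminium with a black rubber top. Origin under its centre, on the bench; the spindle rolls along the plate's y axis.
- red_line: the goal: a red line painted across the rubber near one end of the plate, 130 mm long (its x, which is also the plate's x) and 10 mm wide (its y), flat. Origin at its centre, on the plate's top, 125 mm from the plate's centre; which end it is at varies.
- white_line: a white line just like the red one, near the other end of the plate; not the goal. Origin at its centre.
- patch_tin: bystander, loose: a green and grey tin, 52 x 77 x 21 mm, on the bench at the far side of the plate. Origin under its centre.
- tape_measure: bystander, loose: a yellow tape measure, 65 x 82 x 36 mm, on the bench at the far side of the plate. Origin under its centre.
- spanner: bystander, loose: a steel spanner, 22 x 167 x 5 mm, lying along the near side of the plate. Origin under its centre.
Not all that is in view belongs to the job. Of the things like the spindle, leave any that is orange; of the rest the smaller one is meant.

How it is judged:
On the way, in this order (a step that is already met when the one before it is completed fails the run):
1. the spindle has rolled half a turn (yellow stripe facing down) (angle between spindle's own z axis and vertical above 2.3 rad), for 0.02 s.
2. the spindle has rolled on through a full turn (yellow stripe on top again) (angle between spindle's own z axis and vertical below 0.8 rad), for 0.02 s.
At the end, for the whole second after the job is handed in: The spindle lies at rest on the plate with its axis over the red line: centre within 8 mm of the line's centre line and 30 mm of its middle, parallel to it within 0.15 rad; it got there by rolling (yellow stripe down, then up again); the bystanders are within 15 mm of where they stood (x of spindle in the frame of red_line between -0.03 and 0.03 m and y of spindle in the frame of red_line between -0.008 and 0.008 m and z of spindle in the frame of red_line between 0.012 and 0.018 m and angle between the x axis of spindle and the x axis of red_line, either way round below 0.15 rad and linear speed of spindle below 0.01 m/s and distance of each of patch_tin, tape_measure, spanner from where it was at the start of the episode below 0.015 m); the robot touches nothing.
It fails at once if the spindle is lifted more than 10 mm or comes off the plate (height (world z) of spindle above 0.039 m or height (world z) of spindle below 0.022 m).
It fails at once if one end of the spindle is tipped up (angle between spindle's own x axis and vertical below 1.35 rad or angle between spindle's own x axis and vertical above 1.79 rad).
It fails at once if the patch tin is pushed away (distance of patch_tin from where it was at the start of the episode above 0.015 m).
It fails at once if the tape measure is pushed away (distance of tape_measure from where it was at the start of the episode above 0.015 m).
It fails at once if the spanner is pushed away (distance of spanner from where it was at the start of the episode above 0.015 m).
It also fails if it takes over 58 s, if anything falls off the work surface, if the arm or the gripper's body presses on something with over 40 N, if the wrist force passes 120 N, or if a joint passes its speed limit or range.

## Working session

There is one attempt and no reset: what is moved stays moved. The work goes in short steps, Python scripts to look and compute and a tool call to move; the robot and the scene stay as the last step left them, time stands still between calls to the robot, and variables do not carry over. Pictures are saved under pics/ and viewed, about 8 in all and at most 12, crops included, and the job is handed in when it is done.

Besides the shell and the picture viewer there is one more tool, called after "Request:" by a JSON object that holds its "name" and its "arguments", one argument or row to a line. servo_tool: Moves the arm, as the interface text tells. Its arguments: {"type":"object","properties":{"increments":{"type":"array"},"grip_force":{"type":"number"}},"required":["increments"]}

```bash
mkdir -p pics; cat > h.py <<'E'
import numpy as np, cv2
from cell import sensors, imaging, ticket
def ray(cam,uv,z):
    c=imaging.get_calibration(cam); T=np.array(c["world_from_camera"])
    d=T[:3,:3]@np.array([(uv[0]-c["cx"])/c["fx"],-(uv[1]-c["cy"])/c["fy"],-1.])
    o=T[:3,3]; return o+d*(z-o[2])/d[2]
def save(cam,name):
    im=imaging.camera(cam); cv2.imwrite(f"pics/{name}.png",im[:,:,::-1]); return im
E
python3 - <<'E'
from h import *
s=sensors.observe(); print({k:np.round(v,3).tolist() for k,v in s.items()})
a=save("top","top0"); b=save("scene","scene0")
print({k:(v if not isinstance(v,np.ndarray) else v.round(3).tolist()) for k,v in imaging.get_calibration("top").items()})
for t in ["spindle","plate","red_line","white_line","patch_tin","tape_measure","spanner"]:
    for m in imaging.masks_of("top",t): 
        p=ray("top",m["rect"][:2],0.014); print(t,round(m["confidence"],2),np.round(m["rect"]),p.round(3))
E
```

```text
{'time_s': 0.0, 'joint_pos': [1.119, 0.492, 1.559, -0.0, 1.092, -0.106], 'qvel': [0.001, 0.001, -0.001, -0.0, 0.0, -0.001], 'joint_efforts': [0.001, -61.846, -26.16, -0.0, 0.004, 0.0], 'position': [0.212, 0.588, 0.256], 'tool_rot': [-0.0, 0.172, 0.985, -0.001], 'contact_force': [0.533, 0.024, 0.602], 'wrist_torque': [0.029, 0.005, 0.047], 'grip_width': 0.086}
{'fx': 561.4085053489409, 'fy': 561.4085053489409, 'cx': 322.10374010378706, 'cy': 239.69536059306296, 'world_from_camera': [[-0.007, 0.992, -0.123, 0.501], [-1.0, -0.004, 0.022, -0.044], [0.021, 0.123, 0.992, 1.066], [0.0, 0.0, 0.0, 1.0]]}
spindle 0.84 [307. 307.  17.  72.] [ 0.505 -0.037  0.014]
spindle 0.83 [474. 320.  20.  66.] [ 0.479 -0.349  0.014]
spindle 0.64 [301. 140.  50.  90.] [ 0.825 -0.028  0.014]
plate 0.68 [309. 306. 202. 108.] [ 0.507 -0.041  0.014]
red_line 0.71 [244. 298.  13.  70.] [0.522 0.08  0.014]
white_line 0.86 [378. 315.   6.  66.] [ 0.489 -0.17   0.014]
patch_tin 0.75 [387. 246.  40.  28.] [ 0.619 -0.19   0.014]
tape_measure 0.82 [320. 229.  48.  34.] [ 0.651 -0.063  0.014]
spanner 0.82 [324. 369.  89.  17.] [ 0.392 -0.069  0.014]
```

View pics/top0.png

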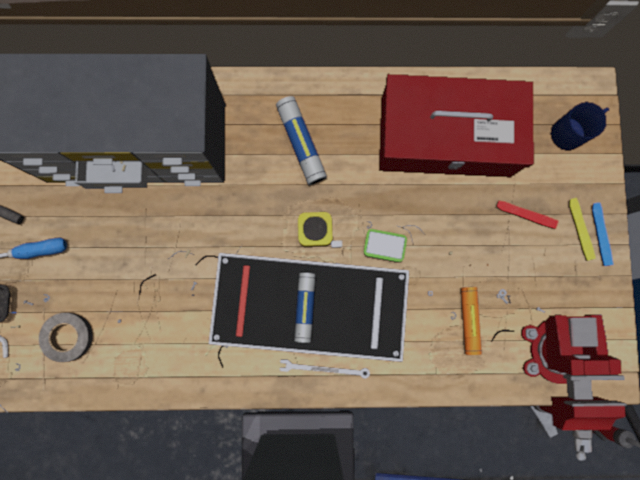

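View pics/scene0.png

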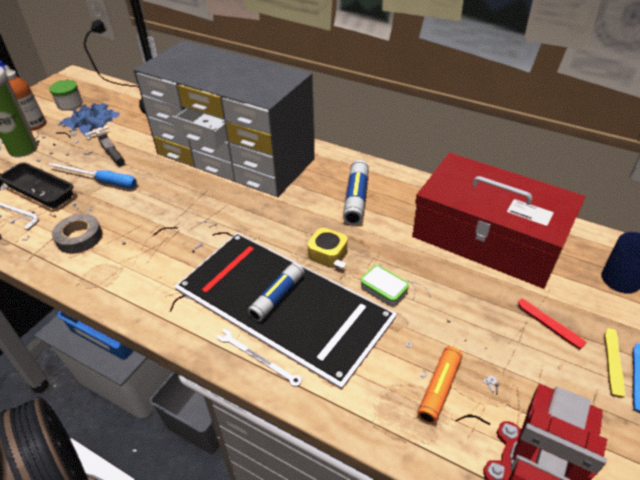

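Look-alikes in the top view are the blue/steel cylinder on the plate at (305,307), a larger blue/steel one at (301,140) on the bench, and an orange one at (472,320). The description picks the smaller blue one, on the plate. The red line is at (243,300), left of it (+y). I'll measure these and check a close crop.

```bash
cat >> h.py <<'E'
def axis(cam,thing,z,near=None):
    ms=imaging.masks_of(cam,thing)
    if near is not None: ms=[m for m in ms if np.linalg.norm(ray(cam,m["rect"][:2],z)[:2]-near)<0.2]
    m=ms[0]; pts=np.argwhere(m["region"])[:,::-1]
    w=np.array([ray(cam,p,z)[:2] for p in pts]).astype(np.float32)
    (c,(a,b),_)=cv2.minAreaRect(w); mu=w.mean(0); u=np.linalg.svd(w-mu,full_matrices=False)[2][0]
    if u[0]<0:u=-u
    return np.array(c),mu,u,sorted((a,b)),m
E
python3 - <<'E'
from h import *
im=save("top","top1")
for t,z in [("spindle",.029),("red_line",.014),("white_line",.014)]:
    c,mu,u,s,m=axis("top",t,z,np.array([.505,-.04])); print(t,c.round(4),mu.round(4),"ang",round(float(np.arctan2(u[1],u[0])),3),np.round(s,3))
cv2.imwrite("pics/crop1.png",cv2.resize(im[250:365,205:415,::-1],None,fx=3.8,fy=3.8,interpolation=cv2.INTER_CUBIC))
print({k:np.round(v,3).tolist() for k,v in imaging.get_calibration("wrist").items()})
E
```

```text
spindle [ 0.5056 -0.0343] [ 0.5051 -0.0343] ang -0.073 [0.03  0.125]
red_line [0.5184 0.0813] [0.515  0.0813] ang -0.095 [0.012 0.128]
white_line [ 0.4945 -0.168 ] [ 0.4941 -0.1679] ang -0.098 [0.01  0.128]
{'fx': 342.726, 'fy': 342.726, 'cx': 318.127, 'cy': 232.699, 'mount': [[0.0, 0.948, 0.318, 0.082], [1.0, -0.0, 0.0, 0.001], [0.0, 0.318, -0.948, -0.117], [0.0, 0.0, 0.0, 1.0]]}
```

View pics/crop1.png

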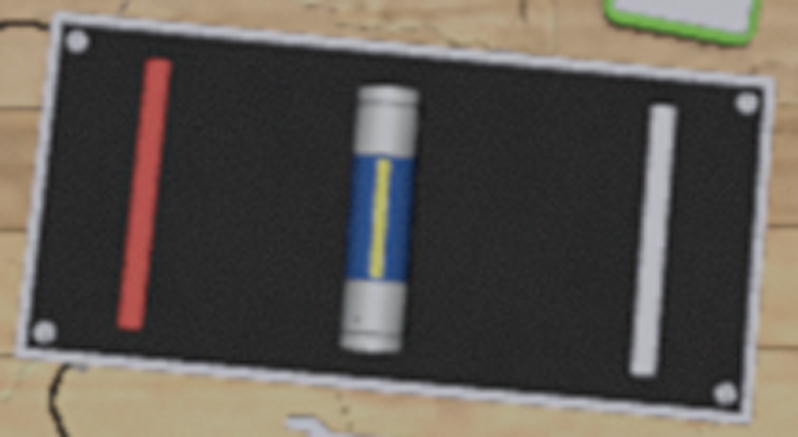

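The close crop confirms the choice: the spindle (crop (380,217)) has its stripe on top. The red line is at (145,195) and the white one at (655,240). The spindle is 116 mm from the red line, which fits the 105–145 mm given. I'll turn the tool so its y axis matches the plate's y, shut the fingers and go above it.

Request:
{"name": "servo_tool", "arguments": {
  "increments": [
    [0,0,0,0,0,0,-0.124],
    [0,0,0,0,0,0,-0.124],
    [0,-30,-25,0,0,0,0],
    [0,-30,-25,0,0,0,0],
    [0,-30,-28,0,0,0,0],
    [0,-30,-28,0,0,0,0],
    [0,-30,-28,0,0,0,0],
    [0,-30,-28,0,0,0,0]
  ],
  "grip_force": 40
}}

```text
time_s: 1.32
position: [0.3769, 0.411, 0.2557]
tool_rot: [0.0, 0.037, 0.999, 0.001]
contact_force: [-0.1, 1.0, -0.4]
grip_width: 0.0002
```

Request:
{"name": "servo_tool", "arguments": {
  "increments": [
    [0,-20,-37,0,0,0,0],
    [0,-20,-37,0,0,0,0],
    [0,-20,-37,0,0,0,0],
    [0,-20,-37,0,0,0,0],
    [0,-20,-37,0,0,0,0],
    [0,-20,-37,0,0,0,0],
    [0,-20,-37,5,0,0,0],
    [0,-20,-37,5,0,0,0]
  ]
}}

```text
time_s: 1.98
position: [0.5132, 0.1071, 0.2474]
tool_rot: [0.003, 0.037, 0.999, 0.002]
contact_force: [0.4, 0.2, 0.6]
grip_width: 0.0002
```

```bash
cat >> h.py <<'E'
from scipy.spatial.transform import Rotation as Ro
RED=np.array([.5184,.0813]); U=np.array([.096,.9954]); V=np.array([.9954,-.096])
def st(p): d=np.asarray(p)[:2]-RED; return (1000*np.array([d@V,d@U])).round(1)
def where():
    s=sensors.observe(); q=s["tool_rot"]; R=Ro.from_quat([q[1],q[2],q[3],q[0]]).as_matrix()
    print("t",round(s["time_s"],2),"TCP (x,y) in line mm",st(s["position"]),"z",round(1000*s["position"][2],1),"F",np.round(s["contact_force"],1))
    ty=R[:,1]; print("tool y vs plate y (rad)",round(float(np.arctan2(ty[1],ty[0])-np.arctan2(U[1],U[0])),3),"tilt",np.round(R[:,2],3),"grip",round(s["grip_width"],3))
E
python3 -c "from h import *; where()"
```

```text
t 1.98 TCP (x,y) in line mm [-7.7 25.2] z 247.4 F [0.4 0.2 0.6]
tool y vs plate y (rad) 0.023 tilt [ 0.006  0.004 -1.   ] grip 0.0
```

Request:
{"name": "servo_tool", "arguments": {
  "increments": [
    [0,0,-30,12,0,0,0],
    [0,0,-30,16,0,0,0],
    [0,-1,-30,16,0,0,0],
    [0,-1,-30,16,0,0,0],
    [0,-1,-31,16,0,0,0],
    [0,0,0,16,0,0,0],
    [0,0,0,16,0,0,0],
    [0,0,0,10,0,0,0]
  ]
}}

```text
time_s: 2.65
position: [0.5095, -0.0597, 0.1264]
tool_rot: [0.008, 0.042, 0.999, 0.002]
contact_force: [-0.4, 0.2, 0.1]
grip_width: -0.0001
```

```bash
cat >> h.py <<'E'
def wray(s,uv,z):
    c=imaging.get_calibration("wrist"); q=s["tool_rot"]; R=Ro.from_quat([q[1],q[2],q[3],q[0]]).as_matrix()
    M=np.array(c["mount"]); d=R@M[:3,:3]@np.array([(uv[0]-c["cx"])/c["fx"],-(uv[1]-c["cy"])/c["fy"],-1.])
    o=np.array(s["position"])+R@M[:3,3]; return o+d*(z-o[2])/d[2]
E
python3 - <<'E'
from h import *
where(); s=sensors.observe(); save("wrist","w1")
for t,z in [("spindle",.029),("red_line",.014)]:
    for m in imaging.masks_of("wrist",t): print(t,round(m["confidence"],2),np.round(m["rect"]),st(wray(s,m["rect"][:2],z)))
E
```

```text
t 2.65 TCP (x,y) in line mm [   4.7 -141.2] z 126.4 F [-0.4  0.2  0.1]
tool y vs plate y (rad) 0.013 tilt [ 0.017  0.002 -1.   ] grip -0.0
spindle 0.7 [361. 232.  51. 191.] [  -4.8 -112. ]
red_line 0.72 [520. 226.  54. 173.] [-4.7  1.6]
red_line 0.32 [319. 397.  17.  38.] [ 149.9 -137. ]
```

View pics/w1.png

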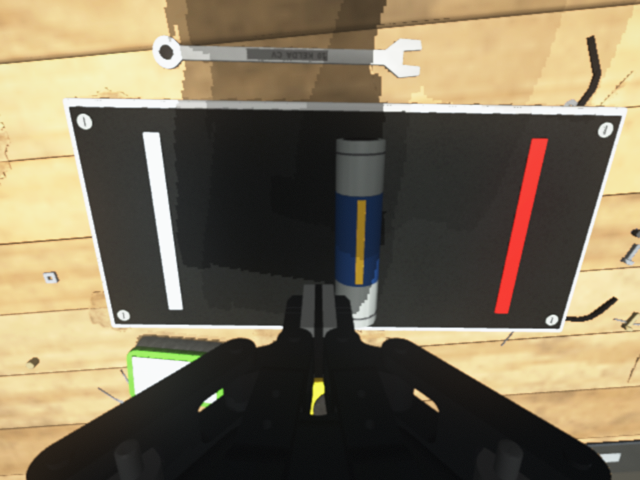

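The wrist view shows the spindle at (361,232), the red line at (521,226) and the white one at (163,220). The shut fingertips, at (318,290), are only about 14 mm across in the roll direction, so several short strokes are needed. I'll go down to just behind the top of the spindle and level the tool.

Request:
{"name": "servo_tool", "arguments": {
  "increments": [
    [0,4,8,6,0,0.008,0],
    [0,4,8,8,0,0.008,0],
    [0,0,5,8,0,0,0],
    [0,0,0,8,0,0,0],
    [0,0,0,8,0,0,0],
    [0,0,0,6,0,0,0],
    [0,0,0,0,0,0,0],
    [0,0,0,0,0,0,0]
  ]
}}

```text
time_s: 3.47
position: [0.504, -0.0329, 0.0813]
tool_rot: [0.001, 0.039, 0.999, 0.002]
contact_force: [0.0, -0.3, 0.3]
grip_width: 0.0002
```

```bash
python3 -c "from h import *; where()"
```

```text
t 3.47 TCP (x,y) in line mm [  -3.4 -115.1] z 81.3 F [ 0.  -0.3  0.3]
tool y vs plate y (rad) 0.018 tilt [ 0.002  0.003 -1.   ] grip 0.0
```

Request:
{"name": "servo_tool", "arguments": {
  "increments": [
    [0,0,-3,2,0,0,0],
    [0,0,-2,2,0,0,0],
    [0,0,0,2,0,0,0],
    [0,0,0,2,0,0,0],
    [0,0,0,1,0,0,0],
    [0,0,0,0.5,0,0,0],
    [0,0,0,0,0,0,0],
    [0,0,0,0,0,0,0]
  ]
}}

```text
time_s: 4.13
position: [0.5041, -0.0394, 0.0715]
tool_rot: [0.002, 0.04, 0.999, 0.001]
contact_force: [-0.1, -0.5, 0.0]
grip_width: -0.0001
```

```bash
python3 -c "from h import *; where()"
```

```text
t 4.13 TCP (x,y) in line mm [  -2.7 -121.5] z 71.5 F [-0.1 -0.5  0. ]
tool y vs plate y (rad) 0.016 tilt [ 0.004  0.003 -1.   ] grip -0.0
```

Request:
{"name": "servo_tool", "arguments": {
  "increments": [
    [0,0,0,1,0,0,0],
    [0,0,0,1,0,0,0],
    [0,0,0,1,0,0,0],
    [0,0,0,1,0,0,0],
    [0,0,0,0.5,0,0,0],
    [0,0,0,0.5,0,0,0],
    [0,0,0,0.5,0,0,0],
    [0,0,0,0.5,0,0,0]
  ]
}}

```text
time_s: 4.8
position: [0.5043, -0.0394, 0.0688]
tool_rot: [0.003, 0.039, 0.999, 0.001]
contact_force: [-3.2, -0.1, 9.1]
grip_width: 0.0002
```

Contact is at TCP z = 68.8 mm (expected 69) with 9 N. Now the first short rolling stroke, lifting off while still moving.

Request:
{"name": "servo_tool", "arguments": {
  "increments": [
    [0,0,3,0.4,0,0,0],
    [0,0,4,0.4,0,0,0],
    [0,0,4,0.4,0,0,0],
    [0,0,4,0.4,0,0,0],
    [0,0,5,0.3,0,0,0],
    [0,0,5,-4,0,0,0],
    [0,0,0,-8,0,0,0],
    [0,0,0,-8,0,0,0]
  ]
}}

```text
time_s: 5.47
position: [0.5054, -0.0134, 0.0892]
tool_rot: [0.003, 0.039, 0.999, 0.001]
contact_force: [0.2, -0.7, 0.6]
grip_width: 0.0
```

```bash
cat >> h.py <<'E'
def look(name):
    where(); s=sensors.observe(); im=save("wrist",name)
    zs={"spindle":.029,"red_line":.014}; out={}
    for t,z in zs.items():
        for m in imaging.masks_of("wrist",t):
            if m["confidence"]<.5: continue
            pts=np.argwhere(m["region"])[::3,::-1]; w=np.array([wray(s,p,z)[:2] for p in pts]).astype(np.float32)
            (c,sz,_)=cv2.minAreaRect(w); u=np.linalg.svd(w-w.mean(0),full_matrices=False)[2][0]
            print(t,round(m["confidence"],2),np.round(m["rect"]),"line mm",st(c),"size",np.round(sorted(sz),3),"ang rel lines",round(float((np.arctan2(u[1],u[0])+.096+np.pi/2)%np.pi-np.pi/2),3))
    hsv=cv2.cvtColor(im,cv2.COLOR_RGB2HSV); k=cv2.inRange(hsv,(18,120,110),(35,255,255)); k[:110]=0;k[330:]=0
    n,l,sx,ce=cv2.connectedComponentsWithStats(k)
    for i in range(1,n):
        if sx[i,4]>60: print("yellow blob",sx[i,:5],ce[i].round())
E
python3 -c "from h import *; look('w2')"
```

```text
t 5.47 TCP (x,y) in line mm [ -3.8 -95.5] z 89.2 F [ 0.2 -0.7  0.6]
tool y vs plate y (rad) 0.017 tilt [ 0.006  0.002 -1.   ] grip 0.0
spindle 0.77 [306. 239.  58. 163.] line mm [ -19.3 -101.9] size [0.031 0.093] ang rel lines -0.033
red_line 0.55 [476. 258.  49. 195.] line mm [-0.   1.6] size [0.011 0.13 ] ang rel lines -0.002
yellow blob [324 231   6  53 284] [326. 256.]
```

It rolled about 11 mm without sliding: the stripe turned about 0.77 rad. Next is a somewhat faster stroke, with the return, contact and stroke bundled together.

Request:
{"name": "servo_tool", "arguments": {
  "increments": [
    [0,0,-5,4,0,0,0],
    [0,0,-5,5,0,0,0],
    [0,0,-4,5,0,0.004,0],
    [0,0,0,3,0,0,0],
    [0,0,0,1,0,0,0],
    [0,0,0,1,0,0,0],
    [0,0,0,0.7,0,0,0],
    [0,0,0,0.6,0,0,0]
  ]
}}

```text
time_s: 6.28
position: [0.5045, -0.0309, 0.0677]
tool_rot: [0.002, 0.04, 0.999, 0.001]
contact_force: [-4.6, -2.2, 19.4]
grip_width: 0.0002
```

Request:
{"name": "servo_tool", "arguments": {
  "increments": [
    [0,0,4,0.5,0,0,0],
    [0,0,7,0.4,0,0,0],
    [0,0,8,0.4,0,0,0],
    [0,0,8,0,0,0,0],
    [0,0,6,-5,0,0,0],
    [0,0,0,-8,0,0,0],
    [0,0,0,-8,0,0,0],
    [0,0,0,0,0,0,0]
  ]
}}

```text
time_s: 6.95
position: [0.5067, 0.003, 0.0917]
tool_rot: [0.002, 0.04, 0.999, 0.0]
contact_force: [-0.2, -0.9, 0.8]
grip_width: 0.0002
```

```bash
python3 -c "from h import *; look('w3'); look('w3b')"
```

```text
t 6.95 TCP (x,y) in line mm [ -4.1 -79. ] z 91.7 F [-0.2 -0.9  0.8]
tool y vs plate y (rad) 0.015 tilt [ 0.003  0.001 -1.   ] grip 0.0
spindle 0.62 [307. 233.  57. 148.] line mm [-22.4 -84.3] size [0.03  0.087] ang rel lines -0.018
red_line 0.89 [449. 257.  40. 193.] line mm [0.1 2. ] size [0.011 0.129] ang rel lines -0.002
t 7.1 TCP (x,y) in line mm [ -4.6 -79.3] z 90.4 F [-0.1 -0.1  0. ]
tool y vs plate y (rad) 0.015 tilt [ 0.002  0.001 -1.   ] grip -0.0
spindle 0.83 [307. 231.  57. 143.] line mm [-24.5 -84.5] size [0.03  0.084] ang rel lines -0.018
red_line 0.95 [450. 260.  41. 192.] line mm [-0.   2.1] size [0.011 0.13 ] ang rel lines -0.001Traceback (most recent call last):
  File "<string>", line 1, in <module>
    from h import *; look('w3'); look('w3b')
                                 ~~~~^^^^^^^
  File "h.py", line 34, in look
    pts=np.argwhere(m["region"])[::3,::-1]; w=np.array([wray(s,p,z)[:2] for p in pts]).astype(np.float32)
                                                        ~~~~^^^^^^^
  File "h.py", line 25, in wray
    c=imaging.get_calibration("wrist"); q=s["tool_rot"]; R=Ro.from_quat([q[1],q[2],q[3],q[0]]).as_matrix()
ValueError: time passes only in moves, steps and waits
```

Request:
{"name": "servo_tool", "arguments": {
  "increments": [
    [0,0,-5,4,0,0,0],
    [0,0,-5,5,0,0,0],
    [0,0,-4,5,0,0,0],
    [0,0,0,4,0,0,0],
    [0,0,0,1,0,0,0],
    [0,0,0,1,0,0,0],
    [0,0,0,0.6,0,0,0],
    [0,0,0,0.4,0,0,0]
  ]
}}

```text
time_s: 7.92
position: [0.5046, -0.0142, 0.0677]
tool_rot: [0.0, 0.041, 0.999, 0.0]
contact_force: [-4.1, -1.3, 11.8]
grip_width: 0.0001
```

Request:
{"name": "servo_tool", "arguments": {
  "increments": [
    [0,0,5,0.5,0,0,0],
    [0,0,8,0.4,0,0,0],
    [0,0,9,0.3,0,0,0],
    [0,0,9,0,0,0,0],
    [0,0,7,-5,0,0,0],
    [0,0,0,-8,0,0,0],
    [0,0,0,-8,0,0,0],
    [0,0,0,0,0,0,0]
  ]
}}

```text
time_s: 8.58
position: [0.5073, 0.0248, 0.0917]
tool_rot: [-0.0, 0.041, 0.999, -0.0]
contact_force: [0.7, -1.0, -0.0]
grip_width: -0.0001
```

```bash
sed -i 's/    c=imaging.get_calibration("wrist"); q=/    c=WC; q=/; s/^def wray/WC=imaging.get_calibration("wrist")\ndef wray/' h.py; python3 -c "
from h import *; look('w4')
print('top:'); im=save('top','top4'); c,mu,u,s,m=axis('top','spindle',.029,np.array([.505,-.0])); print(st(c),np.round(s,3),'ang rel',round(float(np.arctan2(u[1],u[0]))+.096,3))"
```

```text
t 8.58 TCP (x,y) in line mm [ -5.6 -57.3] z 91.7 F [ 0.7 -1.  -0. ]
tool y vs plate y (rad) 0.014 tilt [-0. -0. -1.] grip -0.0
spindle 0.82 [303. 238.  56. 154.] line mm [-20.4 -64.8] size [0.03  0.093] ang rel lines -0.024
red_line 0.85 [415. 254.  32. 177.] line mm [-6.8  2.1] size [0.01  0.116] ang rel lines 0.001
top:Traceback (most recent call last):
  File "<string>", line 3, in <module>
    print('top:'); im=save('top','top4'); c,mu,u,s,m=axis('top','spindle',.029,np.array([.505,-.0])); print(st(c),np.round(s,3),'ang rel',round(float(np.arctan2(u[1],u[0]))+.096,3))
                                                     ~~~~^^^^^^^^^^^^^^^^^^^^^^^^^^^^^^^^^^^^^^^^^^^
  File "h.py", line 12, in axis
    m=ms[0]; pts=np.argwhere(m["region"])[:,::-1]
      ~~^^^
IndexError: list index out of range
```

It rolled about 20 mm more (spindle at −67 mm, roughly half a turn done). Repeating the stroke.

Request:
{"name": "servo_tool", "arguments": {
  "increments": [
    [0,-2,-5,4,0,0,0],
    [0,-2,-5,5,0,0,0.005],
    [0,0,-4,5,0,0,0],
    [0,0,0,4,0,0,0],
    [0,0,0,1,0,0,0],
    [0,0,0,1,0,0,0],
    [0,0,0,0.6,0,0,0],
    [0,0,0,0.4,0,0,0]
  ]
}}

```text
time_s: 9.5
position: [0.5097, 0.0069, 0.0684]
tool_rot: [-0.001, 0.045, 0.999, -0.0]
contact_force: [-2.6, -0.9, 10.2]
grip_width: 0.0
```

Request:
{"name": "servo_tool", "arguments": {
  "increments": [
    [0,0,5,0.5,0,0,0],
    [0,0,8,0.4,0,0,0],
    [0,0,9,0.3,0,0,0],
    [0,0,9,0,0,0,0],
    [0,0,7,-5,0,0,0],
    [0,0,0,-8,0,0,0],
    [0,0,0,-8,0,0,0],
    [0,0,0,0,0,0,0]
  ]
}}

```text
time_s: 10.17
position: [0.5124, 0.0458, 0.0912]
tool_rot: [-0.002, 0.046, 0.999, -0.001]
contact_force: [-0.4, 0.0, 0.0]
grip_width: 0.0004
```

```bash
python3 -c "
from h import *; look('w5')"
```

```text
t 10.17 TCP (x,y) in line mm [ -2.5 -35.9] z 91.2 F [-0.4  0.   0. ]
tool y vs plate y (rad) 0.005 tilt [-0.004 -0.001 -1.   ] grip 0.0
spindle 0.89 [305. 234.  62. 162.] line mm [-19.8 -42.6] size [0.031 0.094] ang rel lines -0.03
red_line 0.75 [380. 251.  27. 189.] line mm [-2.5  2. ] size [0.011 0.124] ang rel lines -0.004
```

Request:
{"name": "servo_tool", "arguments": {
  "increments": [
    [0,-1,-5,4,0,0,0],
    [0,0,-5,5,0,-0.003,0],
    [0,0,-4,5,0,0,0],
    [0,0,0,4,0,0,0],
    [0,0,0,1,0,0,0],
    [0,0,0,1,0,0,0],
    [0,0,0,0.6,0,0,0],
    [0,0,0,0.4,0,0,0]
  ]
}}

```text
time_s: 10.98
position: [0.5112, 0.0277, 0.0679]
tool_rot: [-0.001, 0.047, 0.999, -0.001]
contact_force: [-4.0, -0.8, 11.3]
grip_width: -0.0
```

Request:
{"name": "servo_tool", "arguments": {
  "increments": [
    [0,0,5,0.5,0,0,0],
    [0,0,8,0.4,0,0,0],
    [0,0,9,0.3,0,0,0],
    [0,0,9,0,0,0,0],
    [0,0,6,-5,0,0,0],
    [0,0,0,-8,0,0,0],
    [0,0,0,-8,0,0,0],
    [0,0,0,-10,0,0,0]
  ]
}}

```text
time_s: 11.65
position: [0.5135, 0.0656, 0.1004]
tool_rot: [-0.003, 0.047, 0.999, -0.001]
contact_force: [-0.3, -0.3, -0.2]
grip_width: 0.0
```

```bash
python3 -c "
from h import *; look('w6')"
```

```text
t 11.65 TCP (x,y) in line mm [ -3.4 -16.1] z 100.4 F [-0.3 -0.3 -0.2]
tool y vs plate y (rad) 0.001 tilt [-0.007 -0.002 -1.   ] grip 0.0
spindle 0.91 [307. 226.  57. 146.] line mm [-23.9 -21.3] size [0.031 0.088] ang rel lines -0.005
red_line 0.88 [346. 228.  19. 143.] line mm [-17.8   2. ] size [0.01  0.094] ang rel lines 0.001
yellow blob [301 225  11  59 520] [306. 254.]
```

View pics/w6.png

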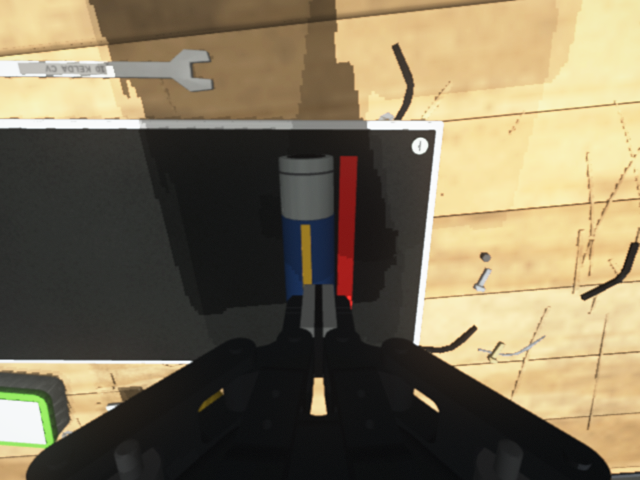

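The stripe is on top again at (306,254), so one full turn is done, and the spindle axis is about 23 mm from the red line. One more stroke of the same kind.

Request:
{"name": "servo_tool", "arguments": {
  "increments": [
    [0,0,-5,6,0,0,0],
    [0,0,-5,8,0,-0.005,0],
    [0,0,-3,8,0,0,0],
    [0,0,0,5,0,0,0],
    [0,0,0,1,0,0,0],
    [0,0,0,1,0,0,0],
    [0,0,0,0.6,0,0,0],
    [0,0,0,0.4,0,0,0]
  ]
}}

```text
time_s: 12.47
position: [0.5122, 0.0496, 0.0679]
tool_rot: [-0.0, 0.048, 0.999, -0.002]
contact_force: [-4.4, -0.8, 14.1]
grip_width: 0.0002
```

Request:
{"name": "servo_tool", "arguments": {
  "increments": [
    [0,0,5,0.5,0,0,0],
    [0,0,8,0.4,0,0,0],
    [0,0,9,0.3,0,0,0],
    [0,0,9,0,0,0,0],
    [0,0,7,-5,0,0,0],
    [0,0,0,-8,0,0,0],
    [0,0,0,-8,0,0,0],
    [0,0,0,-10,0,0,0]
  ]
}}

```text
time_s: 13.13
position: [0.515, 0.0897, 0.101]
tool_rot: [-0.002, 0.048, 0.999, -0.002]
contact_force: [0.1, 0.8, -0.0]
grip_width: 0.0001
```

```bash
python3 -c "
from h import *; look('w7')"
```

```text
t 13.13 TCP (x,y) in line mm [-4.2  8. ] z 101.0 F [ 0.1  0.8 -0. ]
tool y vs plate y (rad) 0.0 tilt [-0.004 -0.004 -1.   ] grip 0.0
spindle 0.55 [298. 241.  56. 178.] line mm [-12.9  -3. ] size [0.031 0.11 ] ang rel lines -0.035
yellow blob [320 221   6  63 136] [322. 254.]
```

Request:
{"name": "servo_tool", "arguments": {
  "increments": [
    [0,0,0,-10,0,0,0],
    [0,0,0,-15,0,0,0],
    [0,0,-20,-15,0,-0.004,0],
    [0,0,-30,-10,0,0,0],
    [0,0,-30,0,0,0,0],
    [0,0,-30,0,0,0,0],
    [0,0,0,0,0,0,0],
    [0,0,0,0,0,0,0]
  ]
}}

```text
time_s: 13.95
position: [0.504, -0.0255, 0.1574]
tool_rot: [0.002, 0.048, 0.999, -0.002]
contact_force: [-0.5, 0.5, -0.5]
grip_width: -0.0001
```

```bash
python3 -c "
from h import *; look('w8'); im=save('top','top8')
for t,z in [('spindle',.029),('white_line',.014)]:
  try: c,mu,u,s,m=axis('top',t,z,np.array([.51,.0])); print('top',t,st(c),np.round(s,3),'ang rel',round(float(np.arctan2(u[1],u[0]))+.096,3))
  except IndexError: print('top missed',t)
cv2.imwrite('pics/crop8.png',cv2.resize(im[250:365,205:415,::-1],None,fx=3.8,fy=3.8,interpolation=cv2.INTER_CUBIC))"
```

```text
t 13.95 TCP (x,y) in line mm [  -4.1 -107.7] z 157.4 F [-0.5  0.5 -0.5]
tool y vs plate y (rad) -0.0 tilt [ 0.003 -0.005 -1.   ] grip -0.0
spindle 0.92 [460. 228.  58. 169.] line mm [-1.2 -1.7] size [0.033 0.133] ang rel lines 0.032
top spindle [45.6  6.3] [0.007 0.022] ang rel -0.112
top white_line [ 2.000e-01 -2.504e+02] [0.012 0.128] ang rel 0.002
```

View pics/crop8.png

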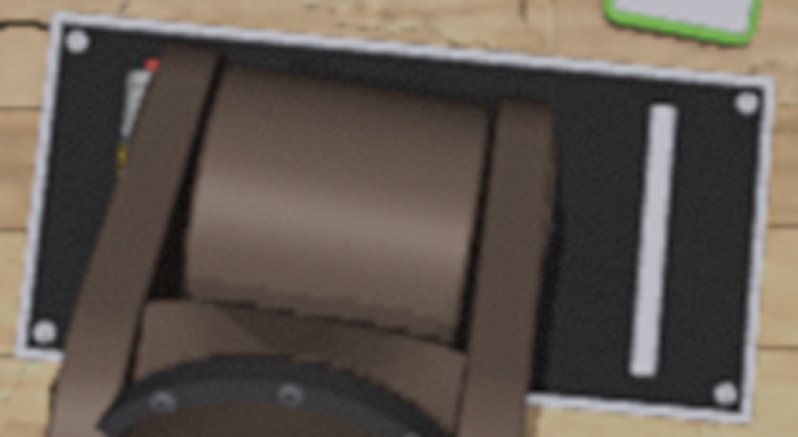

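The arm hides the spindle in the top crop; only a steel end shows, at (138,105) beside the red end at (152,65). I'll move further aside to check.

Request:
{"name": "servo_tool", "arguments": {
  "increments": [
    [0,0,-30,-8,0,0,0],
    [0,0,-35,-8,0,0,0],
    [0,0,-35,-8,0,0,0],
    [0,0,-35,0,0,0,0],
    [0,0,-25,0,0,0,0],
    [0,0,-10,0,0,0,0],
    [0,0,0,0,0,0,0],
    [0,0,0,0,0,0,0]
  ]
}}

```text
time_s: 14.92
position: [0.4896, -0.1933, 0.1814]
tool_rot: [0.0, 0.04, 0.999, -0.002]
contact_force: [-0.6, 1.2, -0.3]
grip_width: 0.0002
```

```bash
python3 -c "
from h import *; where(); im=save('top','top9')
for t,z in [('spindle',.029),('white_line',.014),('red_line',.014),('patch_tin',.014),('tape_measure',.014),('spanner',.014)]:
  try: c,mu,u,s,m=axis('top',t,z,np.array([.51,.0])); print('top',t,np.round(m['rect']),st(c),np.round(s,3),'ang rel',round(float(np.arctan2(u[1],u[0]))+.096,3))
  except IndexError: print('top missed',t)
cv2.imwrite('pics/crop9.png',cv2.resize(im[250:365,205:415,::-1],None,fx=3.8,fy=3.8,interpolation=cv2.INTER_CUBIC))"
```

```text
t 14.92 TCP (x,y) in line mm [  -2.3 -276.1] z 181.4 F [-0.6  1.2 -0.3]
tool y vs plate y (rad) 0.015 tilt [-0.    -0.004 -1.   ] grip 0.0
top spindle [245. 304.  15.  69.] [-3.7 -4.3] [0.031 0.127] ang rel 0.025
top white_line [378. 293.   5.  21.] [  37.8 -249.7] [0.007 0.045] ang rel -0.01
top red_line [377. 292.   6.  25.] [  39.8 -250.3] [0.009 0.049] ang rel 0.009
top missed patch_tin
top tape_measure [319. 229.  49.  34.] [ 146.4 -130.9] [0.065 0.083] ang rel 1.039
top spanner [318. 366.  79.  14.] [-114.2 -149.7] [0.022 0.138] ang rel 1.563
```

View pics/crop9.png

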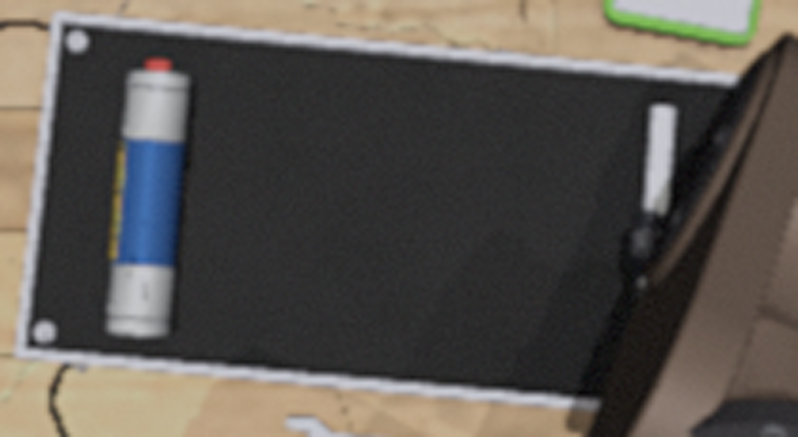

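The top crop shows the spindle over the red line, with the red end peeking out at (158,65) and the spindle centre at (147,205). The offset is about −4 mm across and −4 mm along, and it is 0.025 rad off parallel. I'll take one last reading for stillness, then hand in.

```bash
python3 -c "
from h import *
for i in range(2):
  imaging.camera('top'); c,mu,u,s,m=axis('top','spindle',.029,np.array([.51,.08])); print(st(c),round(float(np.arctan2(u[1],u[0]))+.096,3))
ok=abs(st(c)[1])<6; print(ok)
if ok: print(ticket.hand_in())"
```

```text
[-4.5 -4.7] 0.017
[-3.8 -3.8] 0.026
True
the job is handed in; nothing more can be done
None
```

I rolled the smaller blue and steel spindle to the red line and handed the job in at about 15 s of the 58 s allowed. The hand-in gives no verdict, so I can only report my own checks.

**How it rolled:** I used six short strokes with the shut fingertips resting on top at 9–19 N, lifting off each time while still moving. The yellow stripe turned about 0.77 rad over the first 11 mm, which matches rolling. It was seen on top again after about 94 mm, one full turn. I did not see the stripe facing down; that moment is inferred from the distance rolled.

**Where it ended:**

| Check | Measured | Limit |
|---|---|---|
| Across the line | about −4 mm (readings from −3.7 to about −5) | 8 mm |
| Along the line | about −4 mm | 30 mm |
| Angle to the line | about 0.02–0.03 rad | 0.15 rad |

Two last top-camera readings agreed within 1 mm, so the spindle was at rest. The gripper was well clear of it, with no contact force. I did not nudge it closer to the middle.

**Checks that fell short:**
- **Camera differences:** the cameras differed by 1–2 mm. The top camera's spindle detection failed or was wrong twice while the arm was in its view, and its last red-line detection picked up the white line. The offsets above use the red-line position measured at the start.
- **Bystanders:** the tape measure was unmoved in the final picture. The spanner was partly hidden and the patch tin was not detected in that check, though the arm never went near either.

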